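# Hook the mug out from under the bench shelf

## Task

The white mug has been pushed back under the low shelf on the painting bench. Pick up the reaching hook, put its crook behind the mug and drag the mug gently forward, upright, until all of it stands on the open table just in front of the shelf with a clear finger's width to spare, then put the hook down on the table and let go. Do not touch the mug with the gripper or the arm, and leave the jar and the can beside it standing where they are.

Things in the scene. Friction and masses are not known exactly. Their poses are not given: they have to be found in the camera images.
- hook_grip (a point): Centre of the reaching hook's dark wooden handle, a bar 120 mm long (its x), 24 wide (y), 32 high (z), lying flat on the table, front right. A 7 mm metal rod leaves its +x end at mid-height and runs straight to 160 mm ahead of this point, then bends level through 130 degrees to the left (+y), radius 52 mm, to a tip 200 mm ahead and 85 mm left. 0.16 kg, balances about 30 mm ahead.
- hook_crook (a point): Centre of the hook's arc: in the hook's axes 160 mm ahead (+x) and 52 mm left (+y) of hook_grip, same height, same axes. The whole hook lies in one level plane. A mug whose axis is here sits inside the crook with about 10 mm play (inner radius 48 mm); the crook's mouth faces left and back to the handle.
- mug_mid (a point): Point on the white mug's axis, half-way up (40 mm above its foot). 80 mm high, greatest radius 38 mm, about 0.25 kg, upright on the table; one handle sticks out about 30 mm along its own +y (to the left, or left and towards the robot). It starts with its axis 30 to 50 mm behind the shelf's front edge, in one of three places 150 mm apart along the shelf.
- jar_mid (a point): Centre of a closed glass jar with a white cap, 110 mm high, radius 34 mm, standing in another of the three places under the shelf. Leave it there.
- can_mid (a point): Centre of an open metal can without handle, 100 mm high, radius 34 mm, standing in the remaining place under the shelf. Leave it there.
- shelf_edge (a point): Middle of the lower front edge of the bench shelf, 160 mm above the table. The shelf is a fixed board 170 mm deep (its +x, away from the robot), 600 mm wide (its y) and 18 mm thick on two upright end panels, open in front and behind; low books and tubes lie on top of it. Its x axis points level from the front edge to the back edge.
Mind the look-alikes: they are no part of the job. Leave any turquoise look-alike of the part that bears mug_mid alone.

How it is judged (in metres and radians):
On the way:
1. the hook bears on the mug to drag it (contact force between hook and mug above 0.25 N), for 0.1 s.
At the end, for the whole second after the job is handed in: The mug stands upright and still on the table, its axis 46 to 250 mm in front of the shelf's front edge and within 330 mm sideways of its middle; the hook lies still on the table (handle centre below 30 mm); jar and can are within 25 mm of where they stood (x of mug_mid in the frame of shelf_edge between -0.25 and -0.046 m and y of mug_mid in the frame of shelf_edge between -0.33 and 0.33 m and height (world z) of mug_mid below 0.05 m and angle between mug_mid's own z axis and vertical below 0.15 rad and linear speed of each of mug, hook below 0.02 m/s and height (world z) of hook_grip below 0.03 m and distance of each of jar_mid, can_mid from where it was at the start of the episode below 0.025 m); the robot touches nothing.
It fails at once if the mug is tipped by more than about 35 degrees (angle between mug_mid's own z axis and vertical above 0.6 rad).
It fails at once if the mug is lifted off the table by more than 30 mm (height (world z) of mug_mid above 0.07 m).
It fails at once if the mug is flung (faster than 0.4 m/s) (linear speed of mug above 0.4 m/s).
It fails at once if the gripper or the arm touches the mug (contact force between any of the fingers, the arm and mug above 0.3 N).
It fails at once if the jar or the can is knocked over (angle between any of jar_mid, can_mid's own z axis and vertical above 0.4 rad).
It also fails if it takes over 54 s, if anything falls off the work surface, if the arm or the gripper's body presses on something with over 40 N, if the wrist force passes 120 N, or if a joint passes its speed limit or range.

## Robot

A 6-joint arm with a two-finger parallel gripper is mounted at the origin on the work surface. World frame = base frame: x ahead of the robot, y to its left, z up, the work surface at z = 0. Lengths are in m, angles in degrees, forces in N, time in s.
With the tool pointing down it reaches from about 0.3 to 0.75 m from the base axis. Payload 8.5 kg.
Tool frame: the origin (TCP) lies at the very end of the fingers, on their centre line; the grasp point (between the pads) lies grasp_offset behind it (grasp_offset is the distance from the TCP to the grasp point, in m); x points along the fingers, z is the direction in which the jaws open and shut, and the axes are right-handed (so a half turn about x gives the same grasp; the last joint's range is limited). The gripper opens to 85 mm and grips with 20 to 120 N. Pads are 22 mm wide; open, the fingers measure 114 mm over their backs; the gripper's body (76 mm by 85 mm) begins 54 mm behind the grasp point. The pads swing forward as they close: fully open they stand 13 mm farther back than shut.
Start: joints at [-84.528, 21.807, 74.336, -0, 83.858, -12.336], TCP at [0.168, -0.524, 0.231] pointing down, gripper open.
Joint ranges: [-178.18, 178.18], [-50.72, 133.34], [12.68, 142.11], [-81.47, 261.47], [9.98, 163.14], [-165.26, 165.26]. Speed limits (degrees/s): [136.94, 136.94, 180, 180, 180, 180].

## Interface

Orientations are given as a 3x3 rotation matrix whose columns are the frame's x, y, z axes.
In Python, from rig import observe, get_image, close_job, recognise, grasp_offset gives the robot as it stands.
- The arm moves only by the tool drive_tool, never from a script. Its argument "targets" is a list that holds one entry, the list of rows, each a list of 7 numbers: the shift along the tool's x, y, z in units of 50 mm (1.0 is 50 mm), then the turn, a rotation vector about the tool's x, y, z in rad, then the opening, from -1 (shut) to 1 (fully open), so that 0 is half open. A call has 1 to 5 rows; each row shifts and turns the commanded pose from where the row before left it, along the tool's axes as they then stand; what a row does not reach is not made up. A row lasts 1/10 s, in which the tool goes at most 50 mm and 8.59 degrees, less where a joint would pass 70% of its speed; a pose out of reach is approached as far as the arm can. A call is refused whole if a number of a shift passes 1 or a number of a turn 0.15, either way. A call with a gripper value outside its range is refused whole. The fingers move at their own pace and stop on an object; "force" is the grip in N (left out, the last holds). Time passes only in rows, so rows that do not move let the fingers close. It gives the time, the measured TCP pose, the force and the opening at its end, in the units of the state.
- observe(): the state, without advancing time (a new reading comes with each control period).
- get_image(name): name is "scene" or "top"; returns a dict with "image" (420x560x3 uint8, red, green, blue), "fx", "fy", "cx", "cy" (pixels), "rvec" (rotation vector, rad) and "tvec" (3), from world to camera coordinates, as OpenCV has them. Camera axes: x right, y down, z forward; pixel columns grow to the right and rows downward; lengths in m; the calibration is good to about 2 mm. A picture is of the moment at which its call begins. There is no depth.
- close_job(): hands the job in, once; it reports no verdict.
Trained networks look in a picture, given as the dict that the camera call returned (one of the last four; its "shot" number tells which), for a name from the list of things; names that differ only in an ending like _2 or _b are one class to them, and where a whole thing is asked for, a point or a joint stands for the part that bears it (a point fixed in the world has none). Each returns a list of dicts, best first, with "p" (0 to 1); they miss things now and then, are a little off and sometimes report something else, mostly with a low value. They report only what shows in the picture. A call takes as long as a camera call. They do not tell look-alikes from the thing itself.
- recognise(label, picture): "at" ([column, row] as shares, 0 to 1, of the picture: columns of its width, rows of its height, amid what is visible of it).
The state is a dict: "time_s": time; "q": joint angles; "qvel": joint speeds; "joint_efforts": joint torques, N m; "position": TCP position; "tool_rot": TCP orientation; "ft_force": force on the tool from outside, world axes, zero at the start; "wrist_torque": the same for the moment, N m; "grip_width": finger opening in m.
Only numpy, scipy, OpenCV 4.12 (cv2) and the standard library are available. Lean on these libraries where they do the work, as an engineer would, in place of code of your own. Each camera call takes 0.05 s, during which the arm holds its last target.

## Working session

There is one attempt and no reset: what is moved stays moved. The work goes in short steps, Python scripts to look and compute and a tool call to move; the robot and the scene stay as the last step left them, time stands still between calls to the robot, and variables do not carry over. Pictures are saved under pics/ and viewed, and the job is handed in when it is done.

Besides the shell and the picture viewer there is one more tool, called after ">>>" by a JSON object that holds its "op" and its "data". drive_tool: Moves the arm, as the interface text tells. Its arguments: {"type":"object","properties":{"targets":{"type":"array"},"force":{"type":"number"}},"required":["targets"]}

```bash
ls; mkdir -p pics
python3 - <<'E'
from rig import *
import cv2,numpy as np
print(grasp_offset)
s=observe();print(s)
for n in("scene","top"):
    p=get_image(n);cv2.imwrite(f"pics/{n}0.png",p["image"][:,:,::-1])
    print(n,{k:v for k,v in p.items() if k!="image"})
    for l in("hook_grip","hook_crook","mug_mid","jar_mid","can_mid","shelf_edge"):
        print(l,[(round(d["at"][0]*560),round(d["at"][1]*420),round(d["p"],2)) for d in recognise(l,p)])
E
```

```text
pics
0.0187
{'time_s': 0.0, 'q': array([-8.45293668e+01,  2.18430404e+01,  7.43841114e+01,  2.49164442e-04,
        8.38575098e+01, -1.23346315e+01]), 'qvel': array([-0.00843162,  0.03292404, -0.00844409, -0.01756157, -0.04885884,
        0.06410238]), 'joint_efforts': array([-2.19425216e-03, -4.48460376e+01, -2.31280035e+01, -3.60066342e-04,
        4.79567403e-03, -2.55879307e-06]), 'position': array([ 0.16816239, -0.52336542,  0.23069634]), 'tool_rot': array([[-1.36565944e-04,  9.52101464e-01,  3.05782248e-01],
       [ 1.47130511e-03,  3.05782111e-01, -9.52100381e-01],
       [-9.99998908e-01,  3.19874496e-04, -1.44259117e-03]]), 'ft_force': array([-0.15951547,  0.1410574 , -0.31171087]), 'wrist_torque': array([0.00322963, 0.01846984, 0.01586258]), 'grip_width': 0.08522042116486868}
scene {'fx': 393.2267495891715, 'fy': 393.2267495891715, 'cx': 281.1783072356795, 'cy': 214.66920501749186, 'rvec': array([ 0.35376711, -2.98583903,  0.68340818]), 'tvec': array([0.42139059, 0.25400162, 0.80846612]), 'shot': 1}
hook_grip [(301, 216, 0.9), (145, 230, 0.61)]
hook_crook [(299, 220, 0.85)]
mug_mid [(192, 262, 0.96), (330, 391, 0.76)]
jar_mid [(216, 202, 0.67), (190, 262, 0.58)]
can_mid [(161, 326, 0.93)]
shelf_edge [(148, 231, 0.75)]
top {'fx': 412.1967586813111, 'fy': 412.1967586813111, 'cx': 277.8526523855369, 'cy': 205.46265873535475, 'rvec': array([ 2.21462453, -2.18238027,  0.06533809]), 'tvec': array([-0.10335012,  0.45236095,  0.92474187]), 'shot': 2}
hook_grip [(313, 216, 0.66)]
hook_crook [(316, 214, 0.96)]
mug_mid [(151, 271, 0.62), (241, 125, 0.59)]
jar_mid [(308, 131, 0.62)]
can_mid [(177, 118, 0.64)]
shelf_edge [(270, 76, 0.7)]
```

View pics/scene0.png

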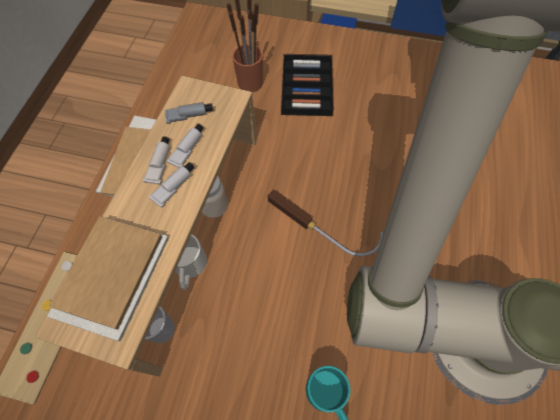

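View pics/top0.png

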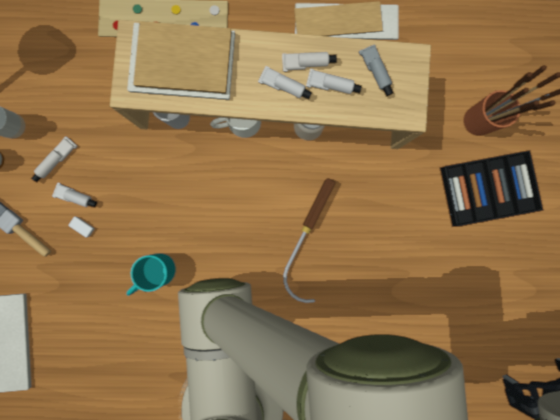

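Look-alikes: for the mug, white mug at top (243,125) / scene (192,258) under the shelf, versus the turquoise mug at top (151,271), which I leave alone. For the hook, only the one with the dark handle at top (320,205); the palette knife or brush at top (22,232) is not it. The jar is at top (308,131) and the can at top (172,118). The hook points back towards the robot. Next is a close crop.

Run:
```python
import cv2
a=cv2.imread("pics/top0.png")[90:310,140:360]; b=cv2.imread("pics/scene0.png")[160:360,130:400]
cv2.imwrite("pics/ctop.png",cv2.resize(a[80:],None,fx=3.6,fy=3.6,interpolation=3))
cv2.imwrite("pics/ctop2.png",cv2.resize(a[:60],None,fx=3.6,fy=3.6,interpolation=3))
cv2.imwrite("pics/cscene.png",cv2.resize(b,None,fx=2.9,fy=2.9,interpolation=3))
```

```text
(no output)
```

View pics/ctop.png

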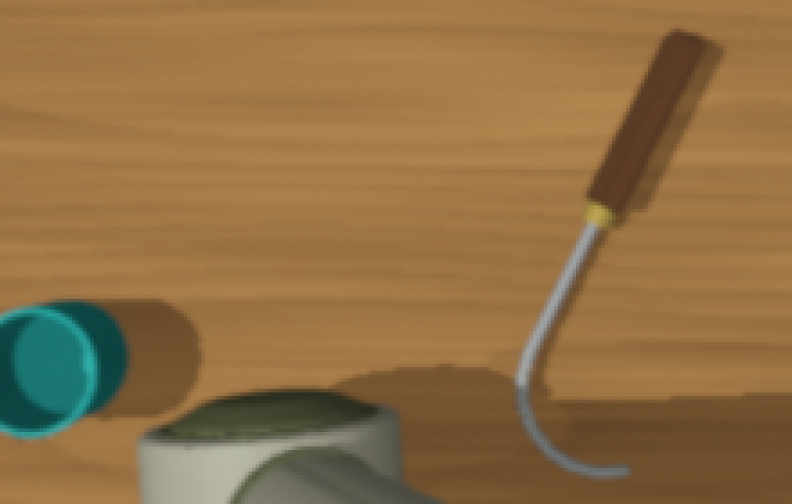

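View pics/ctop2.png

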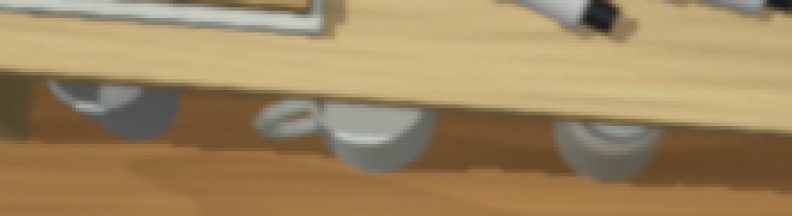

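View pics/cscene.png

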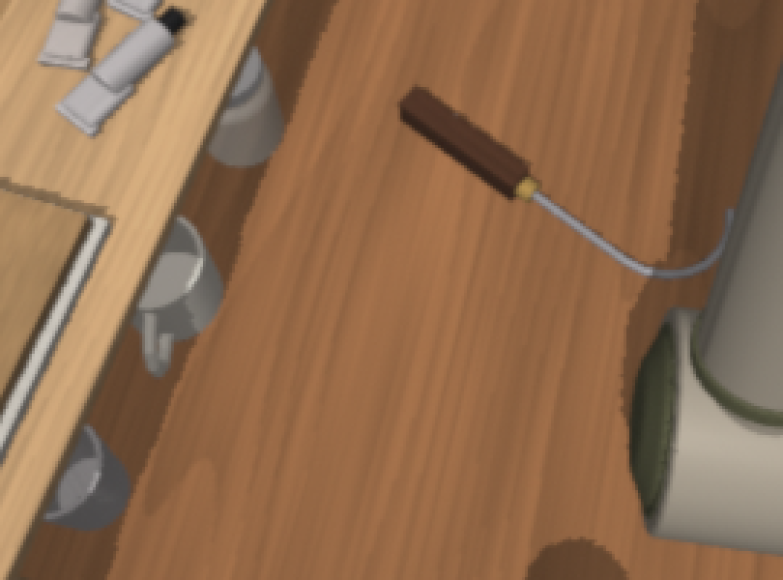

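```bash
cat > h.py <<'E'
import numpy as np,cv2
C={'top':dict(f=412.1967586813111,c=(277.8526523855369,205.46265873535475),r=np.array([2.21462453,-2.18238027,0.06533809]),t=np.array([-0.10335012,0.45236095,0.92474187])),
'scene':dict(f=393.2267495891715,c=(281.1783072356795,214.66920501749186),r=np.array([0.35376711,-2.98583903,0.68340818]),t=np.array([0.42139059,0.25400162,0.80846612]))}
def K(c): return np.array([[c['f'],0,c['c'][0]],[0,c['f'],c['c'][1]],[0,0,1]])
def proj(n,P):
    c=C[n];return cv2.projectPoints(np.atleast_2d(np.array(P,float)),c['r'],c['t'],K(c),None)[0][:,0]
def back(n,px,z):
    c=C[n];R=cv2.Rodrigues(c['r'])[0];o=-R.T@c['t'];d=R.T@np.linalg.inv(K(c))@np.array([px[0],px[1],1.])
    return o+d*(z-o[2])/d[2]
def hookpts(x,y,yaw,loc):
    loc=np.array(loc,float);c,s=np.cos(yaw),np.sin(yaw)
    return np.c_[x+c*loc[:,0]-s*loc[:,1],y+s*loc[:,0]+c*loc[:,1],loc[:,2]]
def cyl(x,y,r,z):
    a=np.linspace(0,2*np.pi,60);return np.c_[x+r*np.cos(a),y+r*np.sin(a),0*a+z]
def rodloc(z):
    a=np.radians(np.linspace(-90,40,30));return np.r_[[[.06,0,z]],np.c_[.16+.052*np.cos(a),.052+.052*np.sin(a),0*a+z]]
E
python3 - <<'E'
from h import *
from scipy.optimize import least_squares
T=lambda u,v:(140+u/3.6,170+v/3.6); T2=lambda u,v:(140+u/3.6,90+v/3.6); S=lambda u,v:(130+u/2.9,160+v/2.9)
for n in C:
    R=cv2.Rodrigues(C[n]['r'])[0];print(n,'cam',-R.T@C[n]['t'])
obs=[('top',(-.06,.012,.032),T(704,43)),('top',(-.06,-.012,.032),T(674,30)),('top',(.06,.012,.032),T(620,208)),('top',(.06,-.012,.032),T(589,193)),
('top',(.2,.085,.016),T(628,470)),('top',(.16,0,.016),T(524,378)),('scene',(.2,.085,.016),S(730,210)),('scene',(.066,0,.016),S(528,188))]
def res(p): return np.concatenate([proj(n,hookpts(*p,[l]))[0]-np.array(o) for n,l,o in obs])
g=back('top',T(640,120),.032)
r=least_squares(res,[g[0],g[1],np.pi]);print('hook',r.x,np.degrees(r.x[2]),r.fun.round(1))
p=r.x
print('crook',hookpts(*p,[[.16,.052,.016]]))
for n,a in(('top',(112,107)),('top',(427,131))): 
    for z in(.16,.178): print('shelf',a,z,back(n,a,z))
for a in((253,95),(137,360)): print('shelf scene',a,back('scene',a,.178))
print('mug foot front',back('top',T2(378,170),0),'jar',back('top',T2(607,180),0),'can',back('top',T2(140,138),0))
E
```

```text
top cam [ 0.40498086 -0.09021202  0.94779296]
scene cam [0.37610657 0.21794934 0.84068202]
hook [ 0.45728565 -0.18854954  2.70166837] 154.79419531609264 [ 0.1  0.4 -1.2 -0.7  0.1  2.9 -1.   2.3 -0.6  0.7  2.  -6.7  0.5 -0.6
  0.7  0. ]
crook [[ 0.29037494 -0.16745895  0.016     ]]
shelf (112, 107) 0.16 [0.63180582 0.22746282 0.16      ]
shelf (112, 107) 0.178 [0.62662317 0.22020438 0.178     ]
shelf (427, 131) 0.16 [ 0.59485764 -0.38253762  0.16      ]
shelf (427, 131) 0.178 [ 0.59051922 -0.37585838  0.178     ]
shelf scene (253, 95) [ 0.58377345 -0.36235993  0.178     ]
shelf scene (137, 360) [0.61776528 0.21012348 0.178     ]
mug foot front [ 0.61192463 -0.01824507  0.        ] jar [ 0.6077935  -0.16603613  0.        ] can [0.6302817  0.13546912 0.        ]
```

```bash
cat > ov.py <<'E'
from h import *
import sys
def draw(hook,mug,shelf,out,src=('pics/top0.png','pics/scene0.png'),hz=.016):
    for n,f in zip(('top','scene'),src):
        im=cv2.imread(f);S=4;im=cv2.resize(im,None,fx=S,fy=S,interpolation=cv2.INTER_CUBIC)
        def line(P,c,cl=False):
            cv2.polylines(im,[np.round((proj(n,P)+.5)*S).astype(int)],cl,c,1,cv2.LINE_AA)
        if hook is not None:
            line(hookpts(*hook,rodloc(hz)),(0,0,255)); line(hookpts(*hook,[(-.06,-.012,hz+.016),(-.06,.012,hz+.016),(.06,.012,hz+.016),(.06,-.012,hz+.016)]),(0,255,255),True)
        if mug is not None: line(cyl(*mug,.038,.08),(0,255,0),True); line(cyl(*mug,.036,.0),(0,255,0),True)
        sx,sy,sw=shelf
        for z,c in((.16,(255,0,0)),(.178,(255,0,255))):
            line(hookpts(sx,sy,sw,[(0,-.3,z),(0,.3,z)]),c)
        if n=='top': im=im[340:1260,400:1760];im=cv2.resize(im,(800,541),interpolation=cv2.INTER_AREA)
        else: im=im[280:1480,480:1640];im=cv2.resize(im,(580,600),interpolation=cv2.INTER_AREA)
        cv2.imwrite(f'pics/{out}_{n}.png',im)
E
python3 - <<'E'
from h import *;from ov import draw
from scipy.optimize import least_squares
T=lambda u,v:(140+u/3.6,170+v/3.6); S=lambda u,v:(130+u/2.9,160+v/2.9)
obs=[('top',(-.06,.012,.032),T(704,43)),('top',(-.06,-.012,.032),T(674,30)),('top',(.06,.012,.032),T(620,208)),('top',(.06,-.012,.032),T(589,193)),
('top',(.2,.085,.016),T(628,470)),('scene',(.2,.085,.016),S(730,210)),('scene',(.066,0,.016),S(528,188))]
def res(p): return np.concatenate([proj(n,hookpts(*p,[l]))[0]-np.array(o) for n,l,o in obs])
r=least_squares(res,[.457,-.188,2.7]);print(r.x,np.degrees(r.x[2]),r.fun.round(1))
draw(r.x,(.648,-.018),(.6085,-.078,-.0615),'a')
E
```

```text
[ 0.45937833 -0.18972582  2.69322881] 154.31064398841943 [ 0.8 -0.4 -0.5 -1.6  0.4  1.9 -0.7  1.2 -0.9 -0.3 -0.5 -0.6 -0.3 -0.5]
```

View pics/a_top.png

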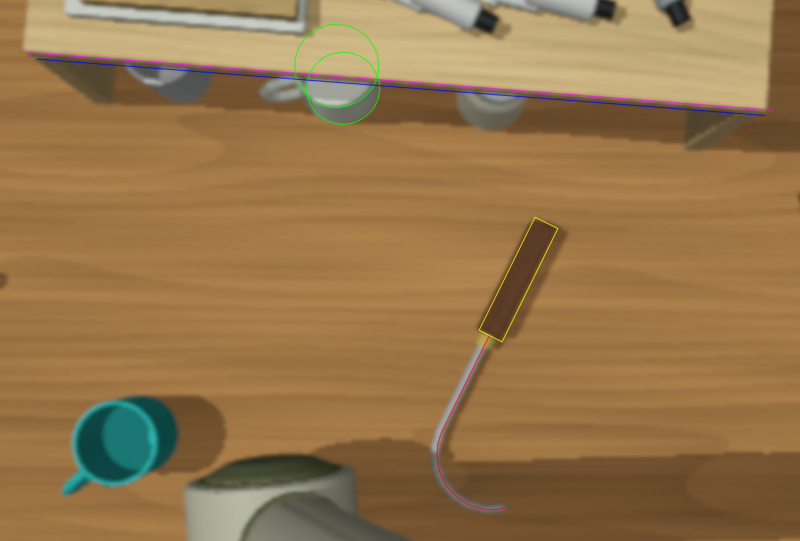

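View pics/a_scene.png

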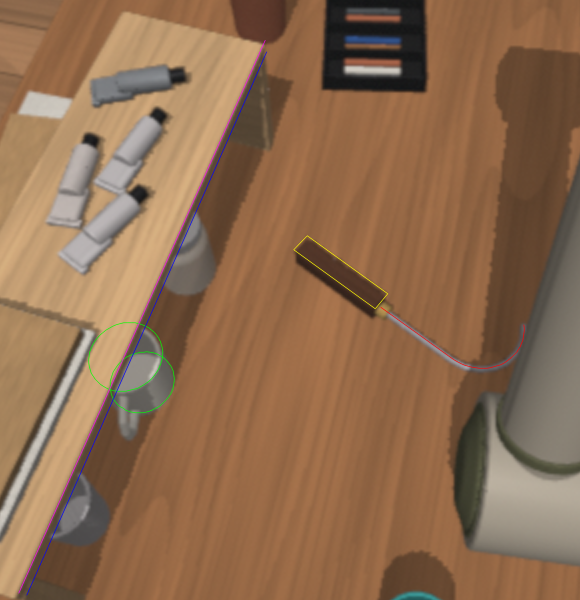

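>>> {"op": "drive_tool", "data": {"targets": [[[0,0.76,-0.46,0,0,0,1],[0,0.76,-0.46,0,0,0,1],[0,0.76,-0.46,0,0,0,1],[0,0.76,-0.46,0,0,0,1],[0,0.76,-0.46,0,0,0,1]]]}}

```text
time_s: 1.2
position: [0.3148, -0.3546, 0.2315]
tool_rot: [[0.0, 0.952, 0.305], [-0.0, 0.305, -0.952], [-1.0, 0.0, 0.0]]
ft_force: [-0.6, -1.6, 0.4]
grip_width: 0.0853
```

>>> {"op": "drive_tool", "data": {"targets": [[[0,0.76,-0.46,0,0,0,1],[0,0.76,-0.46,0,0,0,1],[0,0.76,-0.46,0,0,0,1],[0,0.76,-0.46,0,0,0,1],[0,0.76,-0.46,0,0,0,1]]]}}

```text
time_s: 1.7
position: [0.4606, -0.1869, 0.2316]
tool_rot: [[0.0, 0.952, 0.306], [-0.0, 0.306, -0.952], [-1.0, 0.0, 0.001]]
ft_force: [-0.1, -0.9, 0.0]
grip_width: 0.0854
```

>>> {"op": "drive_tool", "data": {"targets": [[[0,0,0,-0.149,0,0,1],[0,0,0,-0.149,0,0,1],[0,0,0,-0.149,0,0,1],[0,0,0,-0.149,0,0,1],[0,0,0,-0.149,0,0,1]]]}}

```text
time_s: 2.2
position: [0.4597, -0.1884, 0.2314]
tool_rot: [[0.0, 0.487, 0.873], [-0.0, 0.873, -0.487], [-1.0, -0.0, 0.0]]
ft_force: [-0.1, 0.1, -0.7]
grip_width: 0.0852
```

>>> {"op": "drive_tool", "data": {"targets": [[[0,0,0,-0.149,0,0,1],[0,0,0,-0.149,0,0,1],[0,0,0,-0.149,0,0,1],[0,0,0,-0.149,0,0,1],[0,0,0,-0.149,0,0,1]]]}}

```text
time_s: 2.7
position: [0.4597, -0.1884, 0.2314]
tool_rot: [[0.0, -0.234, 0.972], [-0.0, 0.972, 0.234], [-1.0, -0.0, 0.0]]
ft_force: [-0.1, 0.3, -0.0]
grip_width: 0.0857
```

>>> {"op": "drive_tool", "data": {"targets": [[[0,0,0,-0.149,0,0,1],[0,0,0,-0.149,0,0,1],[0,0,0,-0.149,0,0,1],[0,0,0,-0.149,0,0,1],[0,0,0,-0.149,0,0,1]]]}}

```text
time_s: 3.2
position: [0.4597, -0.1884, 0.2314]
tool_rot: [[0.0, -0.831, 0.556], [-0.0, 0.556, 0.831], [-1.0, -0.0, 0.0]]
ft_force: [0.0, 0.0, 0.9]
grip_width: 0.0851
```

>>> {"op": "drive_tool", "data": {"targets": [[[0,0,0,-0.149,0,0,1],[0,0,0,0,0,0,1],[0,0,0,0,0,0,1]]]}}

```text
time_s: 3.5
position: [0.4597, -0.1884, 0.2314]
tool_rot: [[0.0, -0.9, 0.436], [-0.0, 0.436, 0.9], [-1.0, -0.0, 0.0]]
ft_force: [0.2, -0.2, 0.5]
grip_width: 0.0854
```

>>> {"op": "drive_tool", "data": {"targets": [[[0.7,0,0,0,0,0,1],[0.7,0,0,0,0,0,1],[0.7,0,0,0,0,0,1],[0.7,0,0,0,0,0,1],[0.7,0,0,0,0,0,1]]]}}

```text
time_s: 4.0
position: [0.4597, -0.1885, 0.0552]
tool_rot: [[0.001, -0.9, 0.435], [-0.0, 0.435, 0.9], [-1.0, -0.001, -0.0]]
ft_force: [1.4, -0.7, -0.4]
grip_width: 0.0853
```

Run:
```python
from rig import *
import cv2
a=get_image("top")["image"][130:320,230:420,::-1];b=get_image("scene")["image"][130:320,230:420,::-1]
import numpy as np
cv2.imwrite("pics/g1.png",cv2.resize(np.hstack([a,b]),(800,400),interpolation=3));print(observe()['position'])
```

```text
[ 0.45790322 -0.18728065  0.05316687]
```

View pics/g1.png

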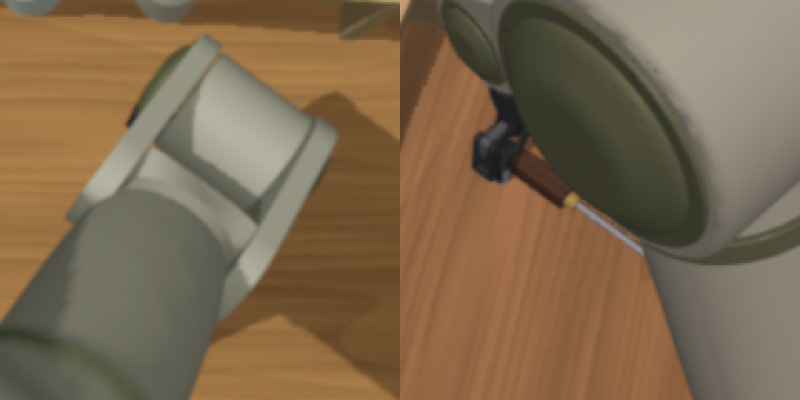

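The scene half shows the fingers either side of the dark handle at about (500,160), in line with it. I go down and close.

>>> {"op": "drive_tool", "data": {"targets": [[[0.4,0,0,0,0,0,1],[0.4,0,0,0,0,0,1],[0.14,0,0,0,0,0,1],[0,0,0,0,0,0,1]]]}}

```text
time_s: 4.5
position: [0.4599, -0.1886, 0.0099]
tool_rot: [[0.0, -0.901, 0.433], [-0.0, 0.433, 0.901], [-1.0, -0.0, 0.0]]
ft_force: [0.7, -0.2, 0.2]
grip_width: 0.0855
```

>>> {"op": "drive_tool", "data": {"targets": [[[0,0,0,0,0,0,-0.6],[0,0,0,0,0,0,-0.6],[0,0,0,0,0,0,-0.6],[0,0,0,0,0,0,-0.6],[0,0,0,0,0,0,-0.6]]], "force": 60}}

```text
time_s: 5.0
position: [0.4599, -0.1886, 0.0099]
tool_rot: [[0.001, -0.902, 0.432], [-0.001, 0.432, 0.902], [-1.0, -0.001, -0.0]]
ft_force: [-0.3, 1.1, 6.5]
grip_width: 0.0229
```

>>> {"op": "drive_tool", "data": {"targets": [[[0,0,0,0,0,0,-1],[0,0,0,0,0,0,-1],[0,0,0,0,0,0,-1],[0,0,0,0,0,0,-1],[0,0,0,0,0,0,-1]]], "force": 60}}

```text
time_s: 5.5
position: [0.4599, -0.1886, 0.0099]
tool_rot: [[0.001, -0.902, 0.432], [-0.001, 0.432, 0.902], [-1.0, -0.001, -0.0]]
ft_force: [-0.9, -0.8, 5.0]
grip_width: 0.023
```

>>> {"op": "drive_tool", "data": {"targets": [[[-0.2,0,0,0,0,0,-1],[-0.45,0,0,0,0,0,-1],[-0.5,0,0,0,0,0,-1],[-0.5,0,0,0,0,0,-1],[-0.4,0,0,0,0,0,-1]]]}}

```text
time_s: 6.0
position: [0.4597, -0.1884, 0.1137]
tool_rot: [[0.001, -0.902, 0.432], [-0.001, 0.432, 0.902], [-1.0, -0.001, -0.0]]
ft_force: [-0.1, -0.1, -2.8]
grip_width: 0.0226
```

>>> {"op": "drive_tool", "data": {"targets": [[[0,0,0,0.05,0,0,-1],[0,0,0,0.09,0,0,-1],[0,0,0,0.12,0,0,-1],[0,0,0,0.12,0,0,-1],[0,0,0,0.12,0,0,-1]]]}}

```text
time_s: 6.5
position: [0.4595, -0.1883, 0.1123]
tool_rot: [[-0.0, -0.58, 0.814], [-0.0, 0.814, 0.58], [-1.0, 0.0, -0.0]]
ft_force: [0.6, 0.4, -2.1]
grip_width: 0.0229
```

>>> {"op": "drive_tool", "data": {"targets": [[[0,0,0,0.12,0,0,-1],[0,0,0,0.12,0,0,-1],[0,0,0,0.12,0,0,-1],[0,0,0,0.12,0,0,-1],[0,0,0,0.12,0,0,-1]]]}}

```text
time_s: 7.0
position: [0.4595, -0.1883, 0.1123]
tool_rot: [[-0.0, -0.019, 1.0], [0.0, 1.0, 0.019], [-1.0, 0.0, -0.0]]
ft_force: [-0.9, 0.5, -0.9]
grip_width: 0.023
```

>>> {"op": "drive_tool", "data": {"targets": [[[0,0,0,0.12,0,0,-1],[0,0,0,0.12,0,0,-1],[0,0,0,0.12,0,0,-1],[0,0,0,0.12,0,0,-1],[0,0,0,0.12,0,0,-1]]]}}

```text
time_s: 7.5
position: [0.4594, -0.1883, 0.1123]
tool_rot: [[-0.0, 0.549, 0.836], [0.0, 0.836, -0.549], [-1.0, -0.0, -0.0]]
ft_force: [0.7, -0.5, -1.1]
grip_width: 0.0229
```

>>> {"op": "drive_tool", "data": {"targets": [[[0,0.05,-0.4,0,0,0,-1],[0,0.08,-0.6,0,0,0,-1],[0,0.08,-0.7,0,0,0,-1],[0,0.08,-0.6,0,0,0,-1],[0,0.08,-0.34,0,0,0,-1]]]}}

```text
time_s: 8.0
position: [0.357, -0.0994, 0.1121]
tool_rot: [[-0.001, 0.544, 0.839], [0.001, 0.839, -0.544], [-1.0, -0.0, -0.001]]
ft_force: [0.4, 0.4, -0.8]
grip_width: 0.0229
```

>>> {"op": "drive_tool", "data": {"targets": [[[0,0,0,0.1,0,0,-1],[0,0,0,0.12,0,0,-1],[0,0,0,0.12,0,0,-1],[0,0,0,0.12,0,0,-1],[0,0,0,0.12,0,0,-1]]]}}

```text
time_s: 8.5
position: [0.3589, -0.1009, 0.1123]
tool_rot: [[0.0, 0.917, 0.399], [-0.0, 0.399, -0.917], [-1.0, 0.0, 0.0]]
ft_force: [-1.1, 0.6, -1.9]
grip_width: 0.0231
```

>>> {"op": "drive_tool", "data": {"targets": [[[0,0,0,0.12,0,0,-1],[0,0,0,0.12,0,0,-1],[0,0,0,0.12,0,0,-1],[0,0,0,0.11,0,0,-1],[0,0,0,0,0,0,-1]]]}}

```text
time_s: 9.0
position: [0.3589, -0.1009, 0.1122]
tool_rot: [[0.0, 0.998, -0.056], [-0.0, -0.056, -0.998], [-1.0, 0.0, 0.0]]
ft_force: [-0.4, 0.3, -1.1]
grip_width: 0.0229
```

Run:
```python
from rig import *
import cv2
from ov import draw
from h import *
for n in('top','scene'): cv2.imwrite(f"pics/{n}1.png",get_image(n)["image"][:,:,::-1])
s=observe();p=s['position'];R=s['tool_rot'];yaw=np.arctan2(R[1,1],R[0,1]);print(p,np.degrees(yaw),R.round(4).tolist())
hz=.016+p[2]-.0085
print(hz)
draw((p[0],p[1],yaw),(.648,-.018),(.6085,-.078,-.0615),'b',('pics/top1.png','pics/scene1.png'),hz)
```

```text
[ 0.35895947 -0.10097585  0.11211277] -2.990215214539863 [[0.0001, 0.9986, -0.0522], [-0.0002, -0.0522, -0.9986], [-1.0, 0.0001, 0.0001]]
0.11961276939327928
```

View pics/b_top.png

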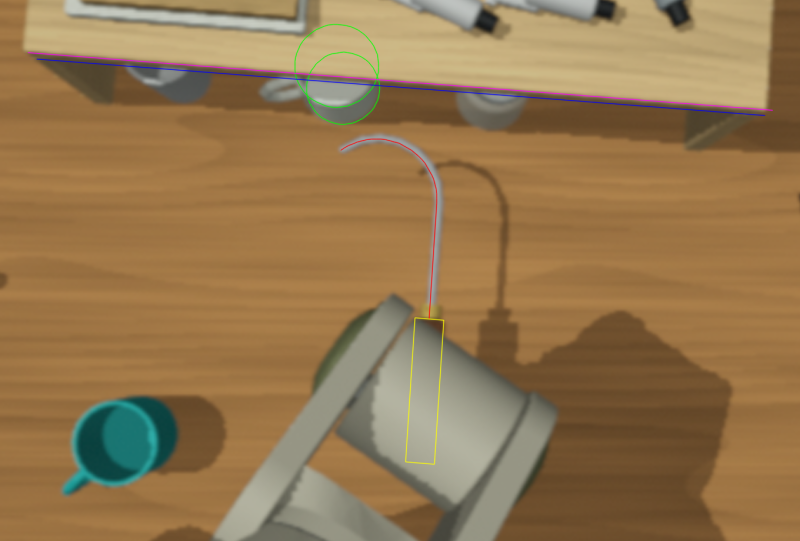

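View pics/b_scene.png

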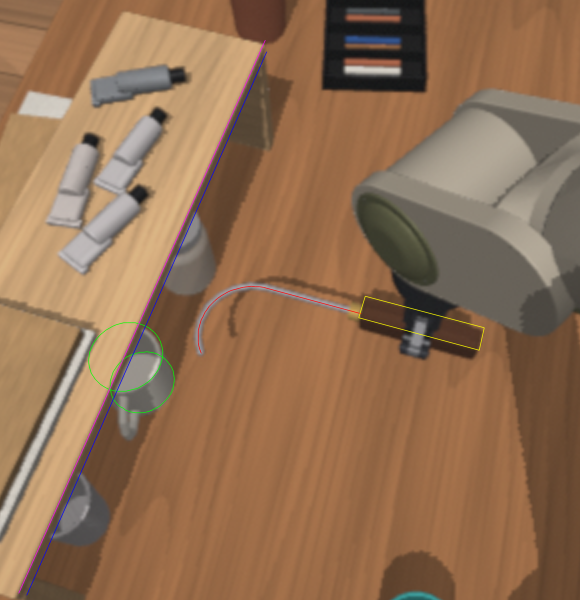

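The model overlay lies on the held rod in both pictures, so the hook is level and where I expected. I check the mug estimate in close crops.

Run:
```python
from h import *
out=[]
for n,(x0,y0,w) in(('top',(205,95,75)),('scene',(155,220,75))):
    im=cv2.imread(f'pics/{n}1.png');S=10
    im=cv2.resize(im,None,fx=S,fy=S,interpolation=cv2.INTER_CUBIC)
    for z,r in((.08,.038),(.0,.038),(0,.032)):
        cv2.polylines(im,[np.round((proj(n,cyl(.648,-.018,r,z))+.5)*S).astype(int)],True,(0,255,0),1)
    c=im[y0*S:(y0+w)*S,x0*S:(x0+w)*S];out.append(cv2.resize(cv2.convertScaleAbs(c,alpha=1.3),(400,400)))
cv2.imwrite('pics/mugz.png',np.hstack(out))
```

```text
(no output)
```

View pics/mugz.png

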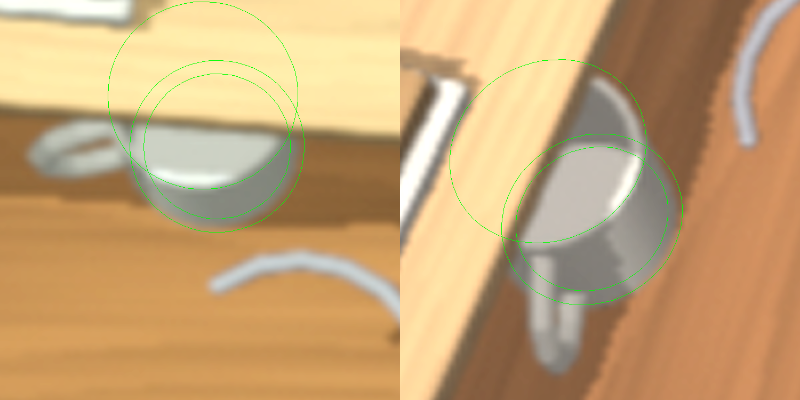

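>>> {"op": "drive_tool", "data": {"targets": [[[0,0,-0.2,0,0,0,-1],[0,0.1,-0.34,0,0,0,-1],[0,0.3,-0.34,0,0,0,-1],[0,0.35,0,0,0,0,-1],[0,0.35,0,0,0,0,-1]]]}}

```text
time_s: 9.6
position: [0.4168, -0.0589, 0.1119]
tool_rot: [[-0.0, 0.999, -0.052], [0.0, -0.052, -0.999], [-1.0, -0.0, -0.0]]
ft_force: [0.2, 1.1, -2.6]
grip_width: 0.0228
```

>>> {"op": "drive_tool", "data": {"targets": [[[0,0.35,0,0,0,0,-1],[0,0.35,0,0,0,0,-1],[0,0.35,0,0,0,0,-1],[0,0.25,0,0,0,0,-1],[0,0.15,0,0,0,0,-1]]]}}

```text
time_s: 10.1
position: [0.4894, -0.0635, 0.1117]
tool_rot: [[-0.0, 0.999, -0.053], [0.0, -0.053, -0.999], [-1.0, -0.0, -0.0]]
ft_force: [-0.1, -0.7, -1.7]
grip_width: 0.0232
```

>>> {"op": "drive_tool", "data": {"targets": [[[0,0,0,0,0,0,-1],[0,0,0,0,0,0,-1]]]}}

```text
time_s: 10.3
position: [0.4881, -0.0637, 0.1117]
tool_rot: [[-0.001, 0.999, -0.054], [0.0, -0.054, -0.999], [-1.0, -0.001, -0.0]]
ft_force: [0.6, 0.5, -0.8]
grip_width: 0.0228
```

```bash
cat > look.py <<'E'
from rig import *
import cv2,sys
from ov import draw
from h import *
k=sys.argv[1]
for n in('top','scene'): cv2.imwrite(f"pics/{n}{k}.png",get_image(n)["image"][:,:,::-1])
s=observe();p=s['position'];R=s['tool_rot'];yaw=np.arctan2(R[1,1],R[0,1]);print(s['time_s'],p,np.degrees(yaw),s['ft_force'])
hk=(p[0],p[1],yaw);print('crook',hookpts(*hk,[[.16,.052,0]])[0][:2])
m=tuple(map(float,sys.argv[2:4]))
draw(hk,m,(.6085,-.078,-.0615),'o'+k,(f'pics/top{k}.png',f'pics/scene{k}.png'),.016+p[2]-.0085)
E
python3 look.py 2 .648 -.018
```

```text
10.4 [ 0.48812275 -0.06390132  0.11183429] -3.1530154773979393 [-0.14534299  0.22008413 -0.80931109]
crook [ 0.65074068 -0.02078048]
```

View pics/o2_scene.png

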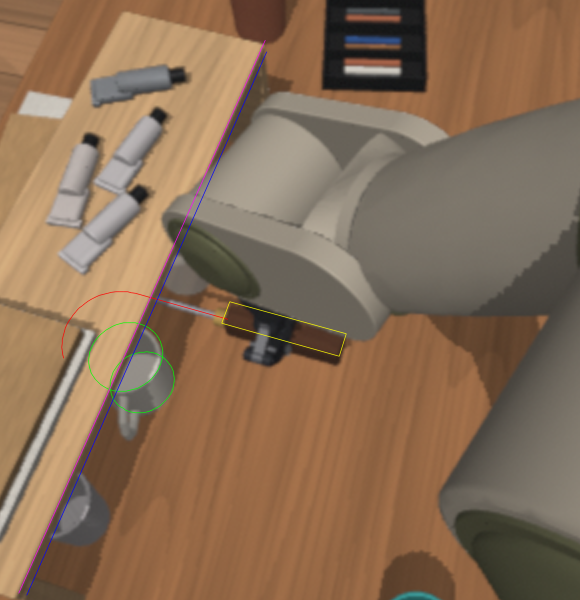

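View pics/o2_top.png

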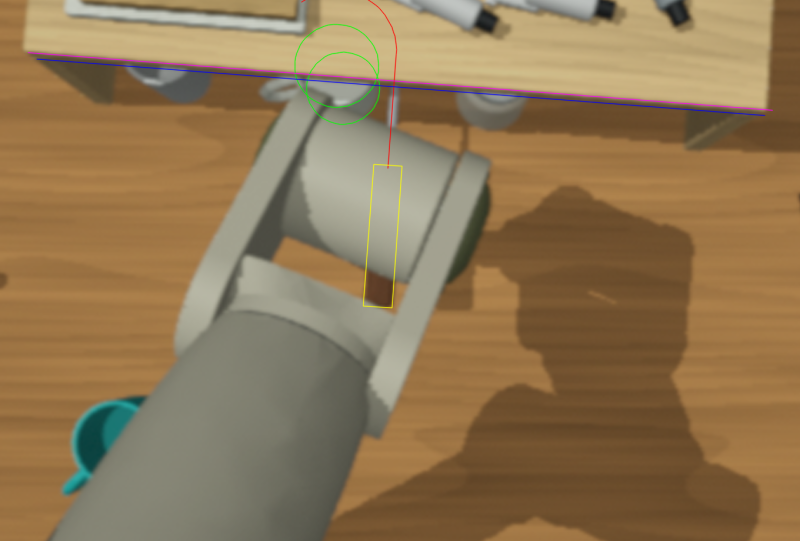

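>>> {"op": "drive_tool", "data": {"targets": [[[0.1,0,0,0,0,0,-1],[0.2,0,0,0,0,0,-1],[0.2,0,0,0,0,0,-1],[0.2,0,0,0,0,0,-1],[0.1,0,0,0,0,0,-1]]]}}

```text
time_s: 10.9
position: [0.4882, -0.064, 0.0704]
tool_rot: [[-0.002, 0.998, -0.055], [0.001, -0.055, -0.998], [-1.0, -0.002, -0.001]]
ft_force: [0.4, 1.0, -1.2]
grip_width: 0.0228
```

>>> {"op": "drive_tool", "data": {"targets": [[[0.1,0,0,0,0,0,-1],[0.15,0,0,0,0,0,-1],[0.15,0,0,0,0,0,-1],[0.1,0,0,0,0,0,-1],[0,0,0,0,0,0,-1]]]}}

```text
time_s: 11.4
position: [0.4884, -0.064, 0.0461]
tool_rot: [[-0.001, 0.998, -0.055], [0.0, -0.055, -0.998], [-1.0, -0.001, -0.0]]
ft_force: [-0.1, -0.4, -1.2]
grip_width: 0.0228
```

```bash
python3 look.py 3 .648 -.018
```

```text
11.5 [ 0.48884592 -0.0641589   0.04686112] -3.161502695992565 [-0.09114633 -1.25811318 -1.37837177]
crook [ 0.65147024 -0.02106214]
```

View pics/o3_scene.png

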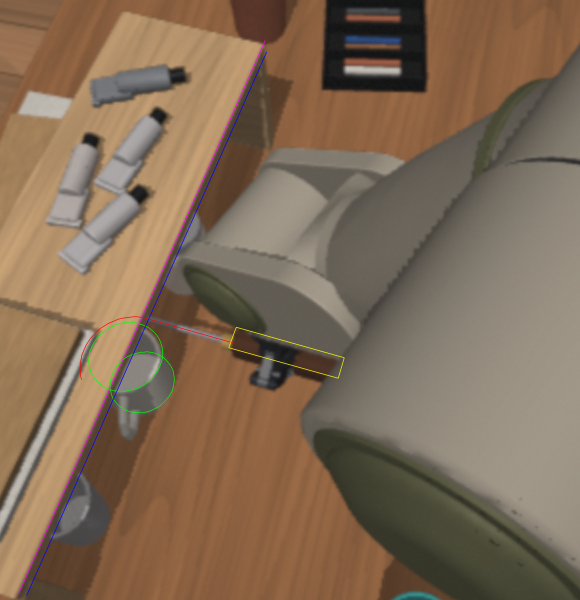

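The mug hasn't moved (handle at about (128,425), rim edge at (160,350)), and the rod is on its right, below the rim. I keep lowering.

>>> {"op": "drive_tool", "data": {"targets": [[[0.15,0,0,0,0,0,-1],[0.2,0,0,0,0,0,-1],[0.2,0,0,0,0,0,-1],[0.13,0,0,0,0,0,-1],[0,0,0,0,0,0,-1]]]}}

```text
time_s: 12.0
position: [0.4882, -0.0639, 0.0117]
tool_rot: [[-0.002, 0.998, -0.055], [0.001, -0.055, -0.998], [-1.0, -0.002, -0.001]]
ft_force: [-0.1, -0.3, -1.7]
grip_width: 0.0232
```

>>> {"op": "drive_tool", "data": {"targets": [[[0,-0.05,0,0,0,0,-1],[0,-0.08,0,0,0,0,-1],[0,-0.08,0,0,0,0,-1],[0,-0.08,0,0,0,0,-1],[0,-0.08,0,0,0,0,-1]]]}}

```text
time_s: 12.5
position: [0.4703, -0.0632, 0.0131]
tool_rot: [[0.001, 0.998, -0.055], [-0.0, -0.055, -0.998], [-1.0, 0.001, 0.0]]
ft_force: [2.3, 0.2, -2.3]
grip_width: 0.0227
```

>>> {"op": "drive_tool", "data": {"targets": [[[0,-0.1,0,0,0,0,-1],[0,-0.1,0,0,0,0,-1],[0,-0.1,0,0,0,0,-1],[0,-0.1,0,0,0,0,-1],[0,-0.1,0,0,0,0,-1]]]}}

```text
time_s: 13.0
position: [0.445, -0.0617, 0.0129]
tool_rot: [[0.0, 0.998, -0.055], [-0.0, -0.055, -0.998], [-1.0, 0.0, 0.0]]
ft_force: [2.4, 1.1, -1.4]
grip_width: 0.0228
```

```bash
python3 look.py 4 .625 -.018
```

```text
13.1 [ 0.44442805 -0.06155773  0.01278223] -3.161807297969122 [ 0.10135504 -0.60868711 -1.19890905]
crook [ 0.6070526  -0.01846184]
```

View pics/o4_scene.png

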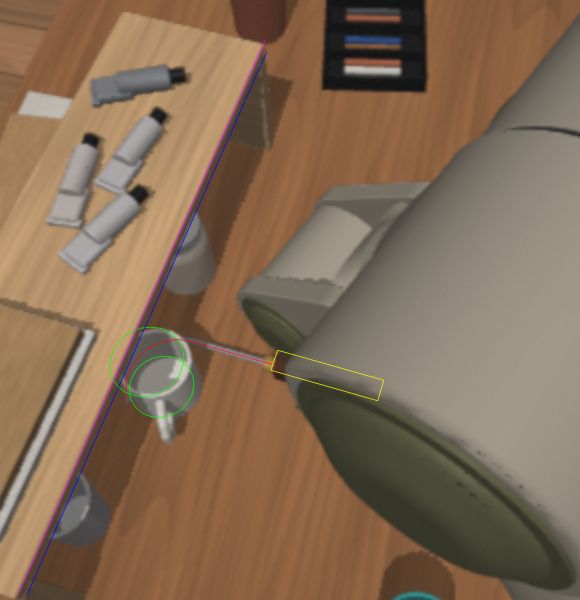

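>>> {"op": "drive_tool", "data": {"targets": [[[0,-0.06,0,0,0,0,-1],[0,-0.1,0,0,0,0,-1],[0,-0.11,0,0,0,0,-1],[0,-0.11,0,0,0,0,-1],[0,-0.11,0,0,0,0,-1]]]}}

```text
time_s: 13.6
position: [0.4203, -0.0603, 0.0128]
tool_rot: [[-0.0, 0.998, -0.055], [0.0, -0.055, -0.998], [-1.0, -0.0, -0.0]]
ft_force: [1.3, -0.2, -1.4]
grip_width: 0.0227
```

>>> {"op": "drive_tool", "data": {"targets": [[[0,-0.11,0,0,0,0,-1],[0,-0.11,0,0,0,0,-1],[0,-0.11,0,0,0,0,-1],[0,-0.11,0,0,0,0,-1],[0,-0.11,0,0,0,0,-1]]]}}

```text
time_s: 14.1
position: [0.393, -0.0588, 0.0128]
tool_rot: [[0.0, 0.998, -0.055], [-0.0, -0.055, -0.998], [-1.0, 0.0, 0.0]]
ft_force: [2.0, 0.0, -3.2]
grip_width: 0.0231
```

>>> {"op": "drive_tool", "data": {"targets": [[[0,-0.11,0,0,0,0,-1],[0,-0.11,0,0,0,0,-1],[0,-0.11,0,0,0,0,-1],[0,-0.11,0,0,0,0,-1],[0,-0.11,0,0,0,0,-1]]]}}

```text
time_s: 14.6
position: [0.3655, -0.0573, 0.0128]
tool_rot: [[0.0, 0.998, -0.055], [-0.0, -0.055, -0.998], [-1.0, 0.0, 0.0]]
ft_force: [2.2, -0.3, -1.4]
grip_width: 0.0228
```

>>> {"op": "drive_tool", "data": {"targets": [[[0,-0.06,0,0,0,0,-1],[0,0,0,0,0,0,-1]]]}}

```text
time_s: 14.8
position: [0.3623, -0.057, 0.0128]
tool_rot: [[-0.001, 0.998, -0.055], [0.0, -0.055, -0.998], [-1.0, -0.001, -0.0]]
ft_force: [-0.1, 0.2, -1.5]
grip_width: 0.0226
```

```bash
python3 look.py 5 .534 -.016
```

```text
14.9 [ 0.36268709 -0.05707926  0.01278945] -3.149686865037615 [-0.05794188 -0.63315728 -2.04779802]
crook [ 0.52530252 -0.01394896]
```

View pics/o5_scene.png

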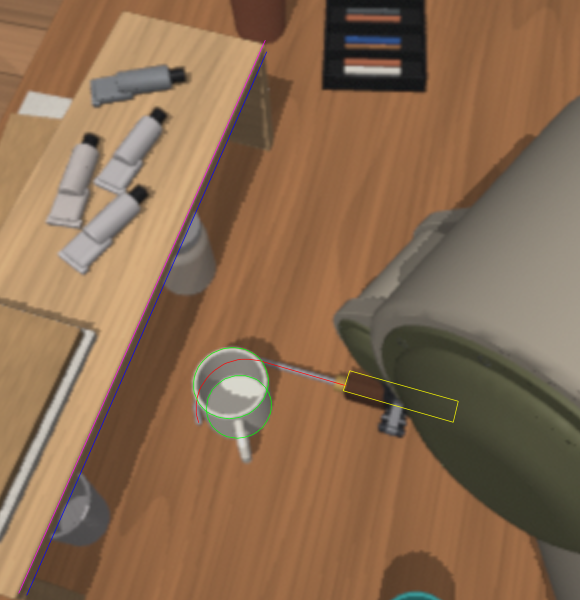

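View pics/o5_top.png

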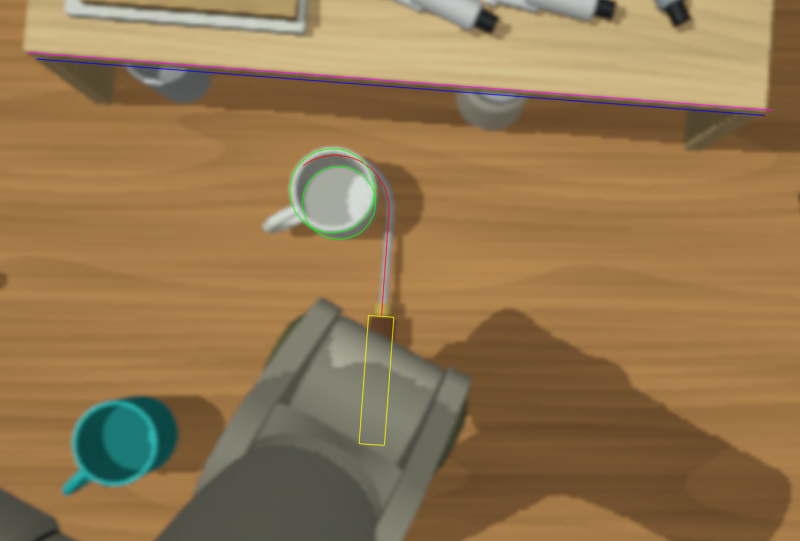

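The mug stands upright about 78 mm in front of the edge (top view (335,195)). I ease the hook off the mug, set it down and let go.

>>> {"op": "drive_tool", "data": {"targets": [[[0,0.05,0,0,0,0,-1],[0,0.05,0,0,0,0,-1],[0.03,0,0,0,0,0,-1],[0.03,0,0,0,0,0,-1],[0,0,0,0,0,0,-1]]]}}

```text
time_s: 15.4
position: [0.3681, -0.0574, 0.0099]
tool_rot: [[0.0, 0.998, -0.055], [-0.0, -0.055, -0.998], [-1.0, 0.0, 0.0]]
ft_force: [-0.2, 0.7, 4.1]
grip_width: 0.0224
```

>>> {"op": "drive_tool", "data": {"targets": [[[0,0,0,0,0,0,-0.3],[0,0,0,0,0,0,0],[0,0,0,0,0,0,0.5],[0,0,0,0,0,0,1],[0,0,0,0,0,0,1]]]}}

```text
time_s: 15.9
position: [0.368, -0.0574, 0.0098]
tool_rot: [[-0.0, 0.998, -0.055], [0.0, -0.055, -0.998], [-1.0, -0.0, -0.0]]
ft_force: [0.6, -0.2, -0.1]
grip_width: 0.0838
```

>>> {"op": "drive_tool", "data": {"targets": [[[0,0,0,0,0,0,1],[0,0,0,0,0,0,1],[0,0,0,0,0,0,1],[0,0,0,0,0,0,1]]]}}

```text
time_s: 16.3
position: [0.368, -0.0575, 0.0098]
tool_rot: [[0.0, 0.998, -0.055], [-0.0, -0.055, -0.998], [-1.0, 0.0, 0.0]]
ft_force: [0.1, -0.3, -0.4]
grip_width: 0.085
```

Straight up, then away to the right.

>>> {"op": "drive_tool", "data": {"targets": [[[-0.2,0,0,0,0,0,1],[-0.4,0,0,0,0,0,1],[-0.7,0,0,0,0,0,1],[-0.8,0,0,0,0,0,1],[-0.8,0,0,0,0,0,1]]]}}

```text
time_s: 16.8
position: [0.3675, -0.0572, 0.1564]
tool_rot: [[-0.0, 0.998, -0.055], [0.0, -0.055, -0.998], [-1.0, -0.001, -0.0]]
ft_force: [0.2, -0.4, -0.5]
grip_width: 0.0856
```

>>> {"op": "drive_tool", "data": {"targets": [[[-0.6,0,0,0,0,0,1],[-0.5,0,0.4,0,0,0,1],[0,0,0.8,0,0,0,1],[0,0,0.8,0,0,0,1],[0,0,0.8,0,0,0,1]]]}}

```text
time_s: 17.3
position: [0.3598, -0.1986, 0.21]
tool_rot: [[0.0, 0.998, -0.055], [-0.0, -0.055, -0.998], [-1.0, 0.0, 0.0]]
ft_force: [0.8, 0.4, 0.9]
grip_width: 0.0856
```

>>> {"op": "drive_tool", "data": {"targets": [[[0,0,0.8,0,0,0,1],[0,0,0.7,0,0,0,1],[0,0,0.4,0,0,0,1],[0,0,0,0,0,0,1],[0,0,0,0,0,0,1]]]}}

```text
time_s: 17.8
position: [0.3549, -0.2912, 0.2096]
tool_rot: [[-0.0, 0.998, -0.055], [0.001, -0.055, -0.998], [-1.0, -0.001, -0.001]]
ft_force: [-0.2, 0.3, 0.1]
grip_width: 0.0853
```

Run:
```python
from rig import *
import cv2
from ov import draw
from h import *
for n in('top','scene'): cv2.imwrite(f"pics/{n}6.png",get_image(n)["image"][:,:,::-1])
draw((.368,-.0574,np.radians(-3.15)),(.534,-.016),(.6085,-.078,-.0615),'o6',('pics/top6.png','pics/scene6.png'),.016)
s=observe();print(s['time_s'],s['position'],s['ft_force'])
for n in('top','scene'):
    d=cv2.absdiff(cv2.imread(f'pics/{n}0.png'),cv2.imread(f'pics/{n}6.png')).max(2)
    for nm,m in(('jar',(.642,-.166)),('can',(.664,.136))):
        u,v=proj(n,[[m[0]-.034,m[1],.03]])[0].astype(int);w=d[v-6:v+7,u-10:u+11];print(n,nm,u,v,w.mean().round(1),w.max())
```

```text
17.9 [ 0.35510618 -0.29069163  0.20987105] [-0.88339144  0.10211197 -0.00185268]
top jar 309 137 1.1 3
top can 175 125 1.1 3
scene jar 225 201 13.2 19
scene can 170 328 11.6 18
```

View pics/o6_top.png

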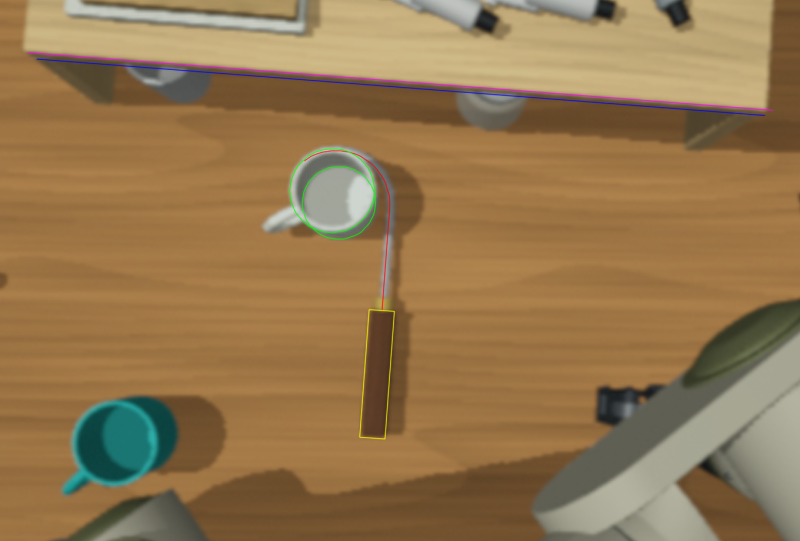

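View pics/o6_scene.png

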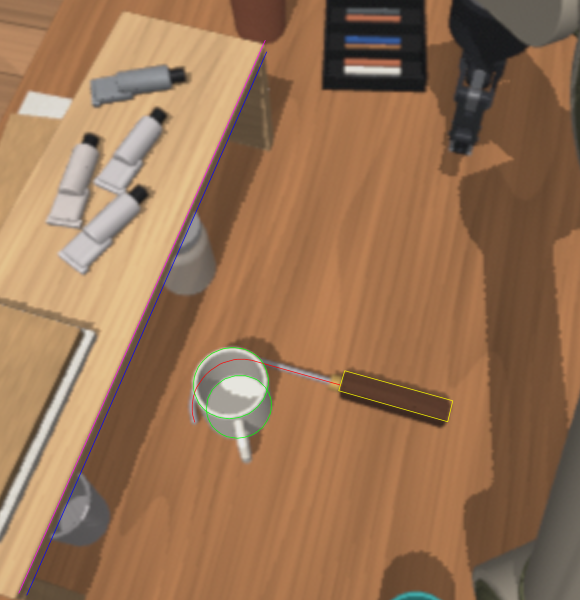

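The mug is upright at top (335,195), the hook lies flat with its handle at (377,375), the arm is clear, and jar and can look unchanged. Handing in.

```bash
python3 -c "
from rig import *
print(close_job())"
```

```text
the job is handed in; nothing more can be done
None
```

I turned the hook round, lowered its crook over the white mug from above, and dragged the mug out from under the shelf. I then eased the hook off the mug, set it down, let go, moved the arm clear and handed the job in at about 18 s. No verdict came back.

My last checks:
- **Mug:** upright at about (0.534, -0.016), its axis roughly 78 mm in front of the shelf edge. That leaves about 40 mm between the mug and the edge. The wrist read about 2 N during the drag.
- **Hook:** flat on the table, and the model overlay matched it in both pictures.
- **Jar and can:** unchanged in the top camera. In the scene camera their patches differed by a fairly even 12–13 grey levels. I put that down to lighting, because the outlines hadn't moved, but I didn't check it separately.
- **Robot:** gripper open and clear of everything.

No checks failed. Some small things I could not confirm: I couldn't see the crook behind the mug while it was under the shelf, and my overlay positions are only good to about 2 mm.

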